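Set the bench gauge and lock it

ROBOT

A 7-joint arm with a two-finger parallel gripper is mounted at the origin on a cart in front of the work surface, level with it; the furniture and walls round the work are solid. World frame = base frame: x ahead of the robot, y to its left, z up, the work surface at z = 0. Lengths are in m, angles in rad, forces in N, time in s.
With the tool pointing down it reaches from about 0.4 to 0.75 m from the base axis. Payload 19.5 kg.
Tool frame: the origin (TCP) lies midway between the tips of the shut fingers; the grasp point (between the pads) lies 19 mm behind it; y points along the fingers, z is the direction in which the jaws open and shut, and the axes are right-handed (so a half turn about y gives the same grasp; the last joint's range is limited). The gripper opens to 85 mm and grips with 20 to 120 N. Pads are 22 mm wide; open, the fingers measure 114 mm over their backs; the gripper's body (76 mm by 85 mm) begins 54 mm behind the grasp point. The pads swing forward as they close: fully open they stand 13 mm farther back than shut.
Start: joints at [1.128, 0.707, -0.028, 1.485, 0.022, 0.951, -0.075], TCP at [0.224, -0.529, 0.194] pointing down, gripper open.
Joint ranges: [-2.71, 2.71], [-0.32, 2.16], [-1.57, 1.52], [0, 2.45], [-1.46, 4.6], [0, 2.02], [-2.83, 2.83]. Speed limits (rad/s): [1.89, 1.89, 2.57, 2.57, 3.01, 3.01, 3.01].

INTERFACE

Orientations are given as a unit quaternion [w, x, y, z].
In Python, from cell import env, vision, ticket, models gives the robot as it stands. The module is installed in compiled form; this text tells all that it offers.
- The arm moves only by the tool send_rows, never from a script. Its argument "steps" is a list of rows, each a list of 2 entries, a list of its own where there are three numbers: the shift along the tool's x, y, z in m, then the turn about the tool's y in rad. In form: [[[x, y, z], twist], ...]. A call has 1 to 8 rows; each row shifts and turns the pose as measured when the row begins, along the tool's axes as they then stand; what a row does not reach is not made up. A row lasts 1/10 s, in which the tool goes at most 50 mm and 8.59 degrees, less where a joint would pass 70% of its speed; a pose out of reach is approached as far as the arm can. A call is refused whole if a number of a shift passes 0.05 or a number of a turn 0.15, either way. A call with a gripper value outside its range is refused whole. "claw" is the finger opening in m, from 0 to 0.0854, set as the call begins (left out, the last holds). The fingers move at their own pace and stop on an object; "force" is the grip in N (left out, the last holds). Time passes only in rows, so rows that do not move let the fingers close. It gives the time, the measured TCP pose, the force and the opening at its end, in the units of the state.
- env.state(): the state, without advancing time (a new reading comes with each control period).
- vision.grab_frame(name): name is "scene" or "top" or "wrist"; returns a dict with "image" (480x640x3 uint8, red, green, blue), "fov_y" (degrees; the focal length in pixels is half the picture's height over the tangent of half this angle, whatever the lens; pixels are square), "cx", "cy" (the principal point, pixels), "world_from_camera" (4x4, takes a point from camera to world coordinates); the wrist camera has in their place "tool_from_camera" (4x4, takes a point from camera to tool coordinates, whose origin is the TCP and whose axes are the tool frame's). Camera axes: x right, y up, looking along -z (the intrinsics and any distortion apply to the point x, -y, -z); pixel columns grow to the right and rows downward; lengths in m; the calibration is good to about 2 mm. A picture is of the moment at which its call begins: read the wrist's pose just before it. There is no depth.
- ticket.close_job(): hands the job in, once; it reports no verdict.
Trained networks look in a picture, given as the dict that the camera call returned (one of the last four; its "shot" number tells which), for a name from the list of things; names that differ only in an ending like _2 or _b are one class to them, and where a whole thing is asked for, a point or a joint stands for the part that bears it (a point fixed in the world has none). Each returns a list of dicts, best first, with "score" (0 to 1); they miss things now and then, are a little off and sometimes report something else, mostly with a low value. They report only what shows in the picture. A call takes as long as a camera call. They do not tell look-alikes from the thing itself.
- models.recognise(picture, target): "centre" ([column, row] in pixels, amid what is visible of it).
- models.masks_of(picture, target): "pixels" (480x640 bool, what is visible of it) and "centre" ([column, row] in pixels, amid what is visible of it).
The state is a dict: "time_s": time; "joint_positions": joint angles; "qd": joint speeds; "tau": joint torques, N m; "ee_pos": TCP position; "ee_rot": TCP orientation; "wrist_force": force on the tool from outside, world axes, zero at the start; "wrist_torque": the same for the moment, N m; "grip_width": finger opening in m.
Only numpy, scipy, OpenCV 4.12 (cv2) and the standard library are available. Lean on these libraries where they do the work, as an engineer would, in place of code of your own. Each camera call takes 0.05 s, during which the arm holds its last target. There are 200 camera calls.

TASK

On the small green bench gauge, turn the black knob until its white pointer lines up with the red index tab, then, leaving that setting alone, turn the brass hexagonal lock ring on top of it clockwise until it seats and is snug at about 0.7 Nm. Do not force the ring past 0.8 Nm, do not shift the red tab, and leave the things beside the gauge where they stand.

Things in the scene. Friction and masses are not known exactly. Their poses are not given: they have to be found in the camera images.
- head_axis (a point): centre of the top face of the gauge's dark grey dial (80 mm across, top face 53 mm above the table), on the head's upright axis; dial, knob and ring share this axis. The green C-frame is fixed to the table: base 110 x 80 x 12 mm, from 45 mm in front of the axis to 65 mm behind. Axes: z up, -x the gauge's front. Outside the knob nothing stands higher than 53 mm, but the red tab (57 mm).
- knob_center (a point): middle of the black round fluted knob, on the axis, 65 mm above the table. Knob 49 mm across, from 55 to 75 mm above the table; grip it across at any yaw, the brass ring between the fingers; fingertips at 60 mm or more above the table clear the white pointer. It turns with 0.08 Nm of friction and stays where it is left. Its axes turn with it: -x along the pointer.
- pointer (a point): tip of the knob's white pointer, 31.5 mm from the axis, 3.5 mm above the dial; axes turn with the knob, -x outward along the pointer. At the start it stands 0.5 to 1.7 rad clockwise (seen from above) of the red tab, so the knob must go anticlockwise; the knob's own stop lies at least 0.6 rad past the tab.
- red_index (a point): inner end of the red index tab (9 x 6 x 4 mm) clipped on the dial's rim, 36 mm from the axis, 2 mm above the dial. -x points outward from the axis through the tab. The setting is right when the pointer's -x axis is parallel to this one. The tab sits stiffly and must not be shifted.
- lock_ring (a point): centre of the brass hexagonal lock ring, on the axis, 90 mm above the table. 32 mm across flats, 18 mm high, 81 to 99 mm above the table; a steel stem ends 5 mm above it. Axes turn with the ring: x is the outward normal of a flat (another each 60 degrees). Clockwise from above it runs free (0.03 Nm) for an unknown 0.35 to 0.85 rad, then seats and resists with 0.50 Nm or more.
- clamp_washer (a joint): how far the thin steel washer under the lock ring is driven down (m): 0 until the ring seats, then 0.0002 for each 0.1 rad turned past seating. Turning torque: 0.50 Nm at seating, plus 0.10 Nm each 0.1 rad; a hand held still may feel 0.1 Nm less; the ring stays where left. Snug: 0.06 to 0.45 rad past seating. Too small to judge from a noisy reading: feel the torque.
- bottle: bystander: small amber bottle with a black cap, 31 mm across, 62 mm high, origin at the centre of its underside; loose, about 105 mm from the gauge's axis. Leave alone.
- loupe: bystander: black watchmaker's eyeglass, 34 mm across, 28 mm high, origin at the centre of its underside; loose. Leave alone.
- movement: bystander: red ring-shaped holder with a watch movement, 40 x 49 x 11 mm, origin at the centre of its underside; loose. Leave alone.
Things that resemble listed ones, but are neither listed nor needed, are in the scene too. There is more than one size of the part that bears head_axis; the job needs the larger.

How it is judged:
By the outcome, as a careful person would: the job done as asked, in the order asked, and still so for the second after the job is handed in, with the robot touching nothing.
It also fails if it takes over 72 s, if anything falls off the work surface, if the arm or the gripper's body presses on something with over 40 N, if the wrist force passes 120 N, or if a joint passes its speed limit or range.

## Working session

There is one attempt and no reset: what is moved stays moved. The work goes in short steps, Python scripts to look and compute and a tool call to move; the robot and the scene stay as the last step left them, time stands still between calls to the robot, and variables do not carry over. Pictures are saved under pics/ and viewed, about 8 in all and at most 12, crops included, and the job is handed in when it is done.

Besides the shell and the picture viewer there is one more tool, called after "Call:" as name(argument=value, ...), one argument or row to a line, values as JSON. send_rows: Moves the arm, as the interface text tells. Its arguments: {"type":"object","properties":{"steps":{"type":"array"},"claw":{"type":"number"},"force":{"type":"number"}},"required":["steps"]}

```bash
mkdir -p pics
cat > h.py <<'E'
import numpy as np, cv2
from cell import env, vision, ticket, models
from scipy.spatial.transform import Rotation as R
def rot(q): return R.from_quat([q[1],q[2],q[3],q[0]])
def save(f,name,crop=None,scale=1):
    im=f["image"][:,:,::-1]
    if crop: a,b,c,d=crop; im=im[b:d,a:c]
    cv2.imwrite("pics/"+name,cv2.resize(im,None,fx=scale,fy=scale,interpolation=cv2.INTER_CUBIC))
def cam(f,st=None):
    if "world_from_camera" in f: return np.array(f["world_from_camera"])
    T=np.eye(4);T[:3,:3]=rot(st["ee_rot"]).as_matrix();T[:3,3]=st["ee_pos"]
    return T@np.array(f["tool_from_camera"])
def foc(f): return 240/np.tan(np.radians(f["fov_y"])/2)
def at_z(f,px,z,st=None):
    T=cam(f,st);F=foc(f)
    d=T[:3,:3]@np.array([(px[0]-f["cx"])/F,-(px[1]-f["cy"])/F,-1]);o=T[:3,3]
    return o+d*(z-o[2])/d[2]
def proj(f,p,st=None):
    q=np.linalg.inv(cam(f,st))@np.append(p,1);F=foc(f)
    return np.array([f["cx"]+F*q[0]/-q[2],f["cy"]-F*q[1]/-q[2]])
E
python3 - <<'E'
from h import *
st=env.state();print(st)
Z=dict(head_axis=.053,knob_center=.065,pointer=.0565,red_index=.055,lock_ring=.09,bottle=.03,loupe=.014,movement=.006)
for n in("top","scene"):
    f=vision.grab_frame(n);save(f,n+"0.png")
    print(n,{k:(np.round(v,3).tolist() if k!="image" else 0) for k,v in f.items()})
    for k,z in Z.items():
        for d in models.recognise(f,k)[:3]: print(k,round(d["score"],2),np.round(d["centre"]),np.round(at_z(f,d["centre"],z),3))
E
```

```text
{'time_s': 0.0, 'joint_positions': array([ 1.12829443,  0.70711821, -0.02763332,  1.48500248,  0.02198412,
        0.95091805, -0.07548138]), 'qd': array([-0.0002958 , -0.00062537, -0.00076129, -0.00011689, -0.00108297,
        0.00102664,  0.00198341]), 'tau': array([ 1.31802612e-03, -8.83233333e+01,  1.23467859e+00, -2.36167020e+01,
        1.68278354e-02,  6.55775133e-03, -3.47499326e-05]), 'ee_pos': array([ 0.22422505, -0.5291339 ,  0.19331778]), 'ee_rot': array([ 0.14068025, -0.1408515 ,  0.69334915, -0.69255821]), 'wrist_force': array([ 0.54999023, -0.23255964,  0.78548121]), 'wrist_torque': array([-0.01792301, -0.0360922 ,  0.01596835]), 'grip_width': 0.08535204272486402}
top {'image': 0, 'fov_y': 47.534, 'cx': 312.118, 'cy': 246.753, 'world_from_camera': [[0.006, 0.997, -0.083, 0.53], [-1.0, 0.007, 0.006, 0.03], [0.007, 0.083, 0.997, 0.944], [0.0, 0.0, 0.0, 1.0]], 'shot': 1}
head_axis 0.94 [422. 265.] [ 0.576 -0.157  0.053]
head_axis 0.86 [300. 282.] [0.545 0.044 0.053]
head_axis 0.23 [349. 244.] [ 0.61  -0.037  0.053]
knob_center 0.67 [285. 282.] [0.546 0.068 0.065]
knob_cen
[... 362 characters left out ...]
'cx': 319.27, 'cy': 239.946, 'world_from_camera': [[-0.656, 0.31, -0.689, -0.017], [-0.755, -0.281, 0.592, 0.559], [-0.01, 0.908, 0.418, 0.473], [0.0, 0.0, 0.0, 1.0]], 'shot': 2}
head_axis 0.71 [409. 253.] [ 0.53  -0.113  0.053]
head_axis 0.7 [335. 295.] [0.51  0.076 0.053]
knob_center 0.98 [336. 276.] [0.536 0.05  0.065]
knob_center 0.77 [412. 240.] [ 0.547 -0.139  0.065]
pointer 0.83 [336. 278.] [0.544 0.043 0.056]
pointer 0.31 [393. 290.] [0.461 0.006 0.056]
lock_ring 0.63 [336. 262.] [0.536 0.052 0.09 ]
lock_ring 0.55 [413. 228.] [ 0.543 -0.134  0.09 ]
bottle 0.86 [278. 322.] [0.54  0.161 0.03 ]
loupe 0.8 [393. 291.] [ 0.507 -0.048  0.014]
movement 0.42 [353. 269.] [ 0.616 -0.065  0.006]
```

View pics/top0.png

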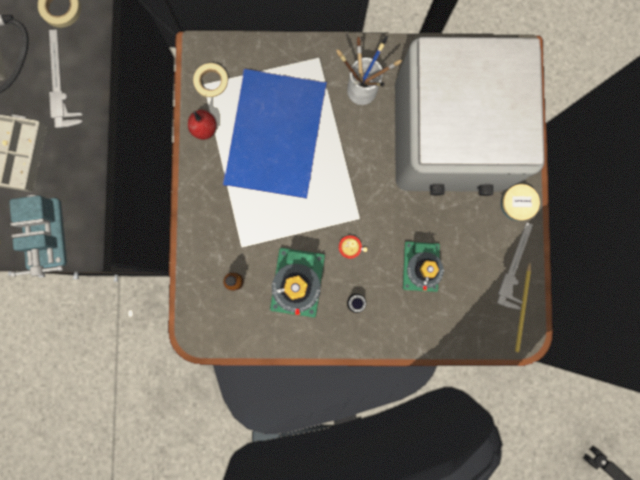

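View pics/scene0.png

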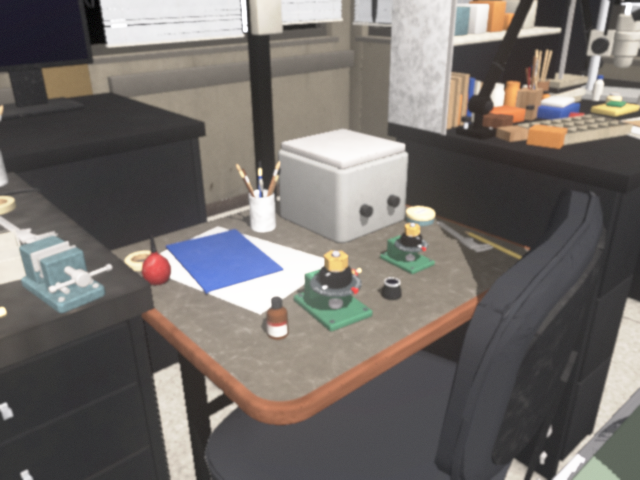

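The larger gauge is at about (0.545, 0.05), around top pixel (297,287). The red tab is on its front side at (297,311), with a whitish pointer to the left at about (281,291). The smaller look-alike is at (425,268). I'll move above the larger one.

```bash
cat >> h.py <<'E'
def shift(st,p): return np.round(rot(st["ee_rot"]).inv().apply(np.array(p)-st["ee_pos"]),4)
E
python3 - <<'E'
from h import *
st=env.state();print(rot(st["ee_rot"]).as_matrix().round(3))
print(shift(st,[.53,.05,.24])); f=vision.grab_frame("wrist");print(f["fov_y"],f["cx"],f["cy"],np.round(f["tool_from_camera"],3))
E
```

```text
[[-0.921 -0.     0.39 ]
 [-0.39   0.    -0.921]
 [ 0.    -1.    -0.   ]]
[-0.5075 -0.0462 -0.4143]
62.13919210600651 320.196528259983 235.59566985111252 [[-0.    -0.945 -0.328 -0.085]
 [ 0.001  0.328 -0.945 -0.179]
 [ 1.    -0.001  0.001 -0.001]
 [ 0.     0.     0.     1.   ]]
```

Call:
send_rows(
  steps=[
    [[-0.036, -0.01, -0.03], 0],
    [[-0.036, -0.01, -0.03], 0],
    [[-0.036, -0.01, -0.03], 0],
    [[-0.036, -0.005, -0.03], 0],
    [[-0.036, -0.005, -0.03], 0],
    [[-0.036, -0.005, -0.03], 0],
    [[-0.036, 0, -0.03], 0],
    [[-0.036, 0, -0.03], 0],
  ],
)

```text
time_s: 1.75
ee_pos: [0.3989, -0.1888, 0.2397]
ee_rot: [-0.138, 0.137, -0.693, 0.694]
wrist_force: [1.5, -0.4, -0.6]
grip_width: 0.0853
```

Call:
send_rows(
  steps=[
    [[-0.036, 0, -0.03], 0],
    [[-0.036, 0, -0.03], 0],
    [[-0.036, 0, -0.03], 0],
    [[-0.036, 0, -0.03], 0],
    [[-0.036, 0, -0.03], 0],
    [[-0.036, 0, -0.03], 0],
    [[0, 0, 0], 0],
  ],
)

```text
time_s: 2.45
ee_pos: [0.5351, 0.0779, 0.2401]
ee_rot: [-0.141, 0.138, -0.693, 0.693]
wrist_force: [0.1, -1.4, 0.6]
grip_width: 0.0852
```

Run:
```python
from h import *
st=env.state();print(st["time_s"],st["ee_pos"],st["joint_positions"].round(2),shift(st,[.54,.05,.2]));f=vision.grab_frame("wrist");save(f,"w1.png")
Z=dict(head_axis=.053,knob_center=.065,pointer=.0565,red_index=.055,lock_ring=.09)
for k,z in Z.items():
    for d in models.masks_of(f,k)[:2]: print(k,round(d["score"],2),np.round(d["centre"]),np.round(at_z(f,d["centre"],z,st),4),d["pixels"].sum())
```

```text
2.45 [0.53510231 0.07786514 0.24010799] [-0.22  0.6   0.03  1.54 -0.02  1.   -1.36] [0.0064 0.0401 0.0275]
head_axis 0.86 [355. 184.] [0.5564 0.0525 0.053 ] 8856
head_axis 0.57 [547. 237.] [ 0.5808 -0.1417  0.053 ] 5524
knob_center 0.86 [552. 249.] [ 0.5734 -0.1444  0.065 ] 782
knob_center 0.85 [344. 192.] [0.5473 0.0607 0.065 ] 1139
pointer 0.97 [343. 190.] [0.5477 0.0611 0.0565] 1030
pointer 0.76 [546. 248.] [ 0.5719 -0.1444  0.0565] 782
red_index 0.48 [535. 272.] [ 0.5455 -0.1497  0.055 ] 48
red_index 0.37 [334. 238.] [0.5    0.0491 0.055 ] 67
lock_ring 0.98 [352. 207.] [0.5425 0.0524 0.09  ] 1280
lock_ring 0.74 [568. 260.] [ 0.5734 -0.145   0.09  ] 699
```

View pics/w1.png

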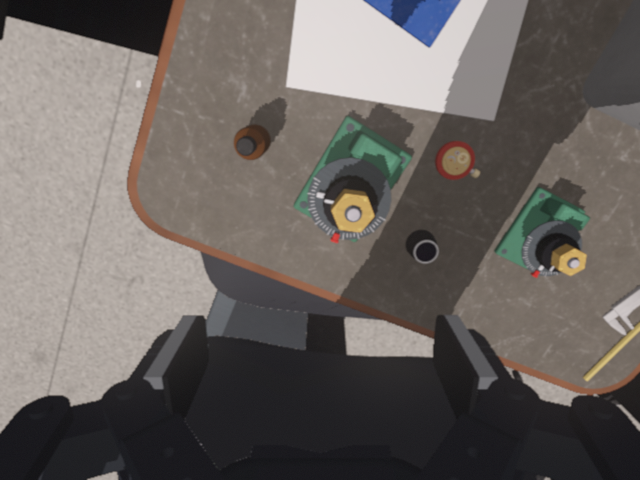

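Run:
```python
from h import *
st=env.state();print(shift(st,[.46,.02,.13]))
```

```text
[0.0878 0.1109 0.0183]
```

Call:
send_rows(
  steps=[
    [[0.032, 0.02, 0.006], 0],
    [[0.032, 0.035, 0.006], 0],
    [[0.025, 0.035, 0.006], 0],
    [[0, 0.022, 0], 0],
    [[0, 0, 0], 0],
  ],
)

```text
time_s: 3.25
ee_pos: [0.4561, 0.0143, 0.1277]
ee_rot: [-0.138, 0.131, -0.693, 0.696]
wrist_force: [0.2, 0.7, 0.6]
grip_width: 0.0856
```

```bash
cat >> h.py <<'E'
def tabptr(f,st,axis=None):
    """colour blobs near gauge: red tab and white pointer -> world points"""
    Z=dict(knob_center=.065,pointer=.0565,red_index=.055,lock_ring=.09)
    for k,z in Z.items():
        for d in models.masks_of(f,k)[:2]: print(k,round(d["score"],2),np.round(d["centre"],1),np.round(at_z(f,d["centre"],z,st),4),d["pixels"].sum())
E
python3 - <<'E'
from h import *
st=env.state();print(st["time_s"],st["ee_pos"]);f=vision.grab_frame("wrist");np.save("w2.npy",f["image"])
tabptr(f,st)
p=proj(f,[.543,.052,.06],st);print(p);x,y=np.clip(p-90,0,400).astype(int)
print(x,y);save(f,"w2.png",(x,y,x+180,y+180),3.3)
E
```

```text
3.25 [0.4560715  0.01425802 0.12768356]
knob_center 0.87 [309.7 116.5] [0.5232 0.0484 0.065 ] 2606
knob_center 0.84 [623.5 172.5] [ 0.5644 -0.1416  0.065 ] 1687
pointer 0.94 [287.9  98.4] [0.5276 0.0643 0.0565] 2781
pointer 0.81 [618.7 173.2] [ 0.564  -0.1457  0.0565] 1698
lock_ring 0.65 [636.3 178.7] [ 0.5609 -0.1308  0.09  ] 149
lock_ring 0.4 [322.7  72.9] [0.5464 0.0499 0.09  ] 19217
[316.64998051  80.75095039]
226 0
```

View pics/w2.png

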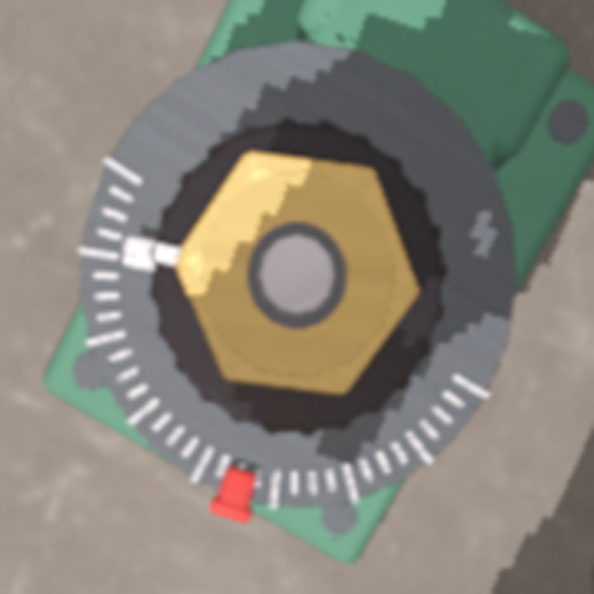

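Run:
```python
from h import *
st=env.state();f=vision.grab_frame("wrist")
c=lambda x,y,z:at_z(f,(226+x/3.3,y/3.3),z,st)
s=c(298,275,.104);d=c(298,275,.053);p=c(125,254,.0585);rt=c(239,470,.057);ro=c(231,518,.057)
hx=[c(x,y,.099) for x,y in[(246,152),(376,167),(418,290),(348,395),(228,380),(180,258)]];h=np.mean(hx,0)
print("stem",s,"dial",d,"hex",h)
for v in (p,rt,ro): print(v,np.hypot(*(v-d)[:2]),np.hypot(*(v-s)[:2]),np.arctan2(*(v-d)[1::-1]),np.arctan2(*(v-s)[1::-1]))
a=[np.arctan2(*(v-h)[1::-1]) for v in hx];print("vertex ang mod60",np.mod(a,np.pi/3),[np.hypot(*(v-h)[:2]) for v in hx])
M=rot(st["ee_rot"]).as_matrix();print("tool z yaw",np.arctan2(M[1,2],M[0,2]),st["joint_positions"].round(2))
```

```text
stem [0.54227374 0.05223029 0.104     ] dial [0.54426133 0.053203   0.053     ] hex [0.5424627 0.0520997 0.099    ]
[0.53572416 0.08293258 0.0585    ] 0.03093107875771568 0.03139311681016239 1.8504328891515085 1.7809712646714517
[0.50808828 0.05063375 0.057     ] 0.036264177845326234 0.034222714129864926 -3.0706852927506914 -3.0949243712828385
[0.49917805 0.04883398 0.057     ] 0.04529448986970176 0.04322930909824388 -3.0449843939632055 -3.062946597283196
vertex ang mod60 [0.81514577 0.78422411 0.79596414 0.79337279 0.79879609 0.77131263] [np.float64(0.018579312120137945), np.float64(0.018684241326078505), np.float64(0.017986309468837305), np.float64(0.018768256010522122), np.float64(0.018612384717916597), np.float64(0.018008125399517308)]
tool z yaw -1.1862666814865852 [-0.11  0.64  0.01  1.99 -0.01  0.49 -1.28]
```

Run:
```python
from h import *
st=env.state();print(shift(st,[.5433,.0527,.128]))
```

```text
[-0.093   0.0031 -0.0025]
```

Call:
send_rows(
  steps=[
    [[-0.035, 0, -0.001], 0],
    [[-0.035, 0, -0.001], 0],
    [[-0.023, 0, 0], 0],
    [[0, 0, 0], 0],
  ],
)

```text
time_s: 3.95
ee_pos: [0.5473, 0.0543, 0.1343]
ee_rot: [-0.141, 0.129, -0.692, 0.696]
wrist_force: [-0.1, -0.4, 0.4]
grip_width: 0.0855
```

Run:
```python
from h import *
st=env.state();print(st["ee_pos"],shift(st,[.5433,.0527,.058]),st["qd"].round(3))
M=rot(st["ee_rot"]).as_matrix();print(M.round(3))
```

```text
[0.54729941 0.05434104 0.13426953] [ 0.0055  0.0762 -0.0006] [ 0.003 -0.024  0.007  0.043  0.003 -0.004  0.003]
[[-0.927  0.018  0.376]
 [-0.376 -0.001 -0.927]
 [-0.016 -1.     0.008]]
```

Call:
send_rows(
  steps=[
    [[0.004, 0.02, 0], 0],
    [[0.001, 0.025, 0], 0],
    [[0, 0.02, 0], 0],
    [[0, 0.008, 0], 0],
    [[0, 0, 0], 0],
  ],
)

```text
time_s: 4.45
ee_pos: [0.545, 0.053, 0.0622]
ee_rot: [-0.144, 0.128, -0.692, 0.696]
wrist_force: [0.2, 0.6, 1.2]
grip_width: 0.0856
```

Run:
```python
from h import *
st=env.state();print(st["ee_pos"],shift(st,[.5433,.0527,.058]),st["wrist_force"],st["wrist_torque"])
```

```text
[0.54504686 0.05302501 0.0621507 ] [ 0.0018  0.0041 -0.0004] [0.18860227 0.5870909  1.15301303] [0.04985229 0.01093445 0.02938049]
```

Call:
send_rows(
  steps=[
    [[0.002, 0.004, 0], 0],
    [[0, 0, 0], 0],
    [[0, 0, 0], 0],
  ],
)

```text
time_s: 4.75
ee_pos: [0.5439, 0.0522, 0.0601]
ee_rot: [-0.144, 0.127, -0.692, 0.696]
wrist_force: [-0.1, 0.0, 0.4]
grip_width: 0.0852
```

Call:
send_rows(
  steps=[
    [[0, 0, 0], 0],
    [[0, 0, 0], 0],
    [[0, 0, 0], 0],
    [[0, 0, 0], 0],
    [[0, 0, 0], 0],
    [[0, 0, 0], 0],
    [[0, 0, 0], 0],
    [[0, 0, 0], 0],
  ],
  claw=0.04,
  force=30,
)

```text
time_s: 5.55
ee_pos: [0.5445, 0.0523, 0.0613]
ee_rot: [-0.145, 0.127, -0.692, 0.696]
wrist_force: [0.1, -0.2, 0.5]
grip_width: 0.0398
```

Run:
```python
from h import *
st=env.state();print(st["ee_pos"],st["wrist_force"],st["wrist_torque"],st["grip_width"])
f=vision.grab_frame("wrist");save(f,"w3.png",(120,150,520,480),1.8)
```

```text
[0.5445016  0.05232855 0.06126421] [ 0.09656639 -0.18740867  0.46537571] [ 0.01302768  0.01834546 -0.02451513] 0.03979873395794141
```

View pics/w3.png

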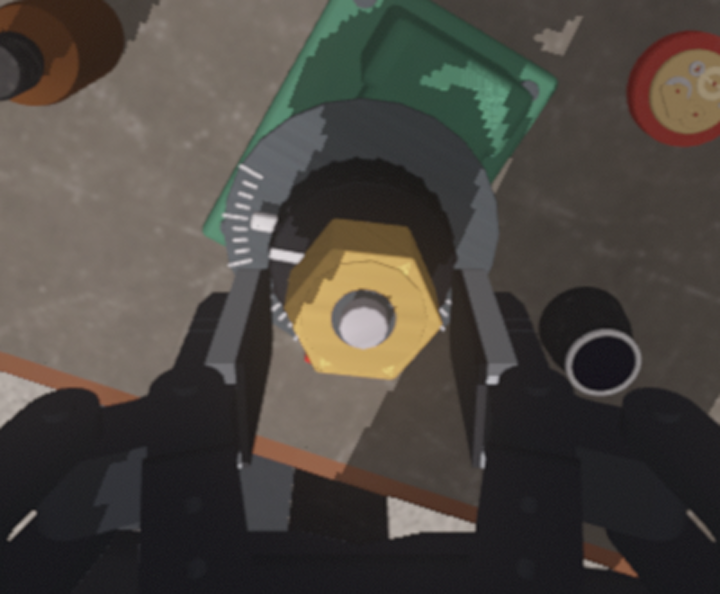

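Run:
```python
from h import *
st=env.state();f=vision.grab_frame("wrist");M=rot(st["ee_rot"]).as_matrix()
C=lambda p:((proj(f,p,st)-[120,150])*1.8).round().tolist()
for z in(.053,.075,.081,.099,.104):print("axis z",z,C([.5433,.0527,z]))
for b in(0,.005,.01,.019):
  for s in(-1,1):print("tip back",b,s,[C(st["ee_pos"]+M@[dx,-b,s*.02]) for dx in(-.011,.011)], (st["ee_pos"]+M@[0,-b,0])[2])
```

```text
axis z 0.053 [360.0, 224.0]
axis z 0.075 [361.0, 259.0]
axis z 0.081 [361.0, 269.0]
axis z 0.099 [362.0, 306.0]
axis z 0.104 [362.0, 317.0]
tip back 0 -1 [[289.0, 196.0], [292.0, 269.0]] 0.06126558126033899
tip back 0 1 [[437.0, 196.0], [435.0, 269.0]] 0.06126558126033899
tip back 0.005 -1 [[287.0, 203.0], [290.0, 278.0]] 0.06626382350811788
tip back 0.005 1 [[439.0, 203.0], [436.0, 278.0]] 0.06626382350811788
tip back 0.01 -1 [[285.0, 211.0], [288.0, 287.0]] 0.07126206575589678
tip back 0.01 1 [[441.0, 211.0], [438.0, 287.0]] 0.07126206575589678
tip back 0.019 -1 [[282.0, 226.0], [285.0, 305.0]] 0.08025890180189876
tip back 0.019 1 [[445.0, 226.0], [442.0, 305.0]] 0.08025890180189876
```

Run:
```python
from h import *
st=env.state();f=vision.grab_frame("scene");M=rot(st["ee_rot"]).as_matrix()
p=proj(f,st["ee_pos"]);x,y=(p-[70,90]).astype(int);save(f,"s2.png",(x,y,x+140,y+140),4.2)
for b in(0,.005,.02,.04):print(b,[((proj(f,st["ee_pos"]+M@[0,-b,s*.02])-[x,y])*4.2).round() for s in(-1,1)])
```

```text
0 [array([272., 403.]), array([320., 355.])]
0.005 [array([272., 391.]), array([320., 343.])]
0.02 [array([273., 354.]), array([321., 307.])]
0.04 [array([274., 304.]), array([322., 259.])]
```

View pics/s2.png

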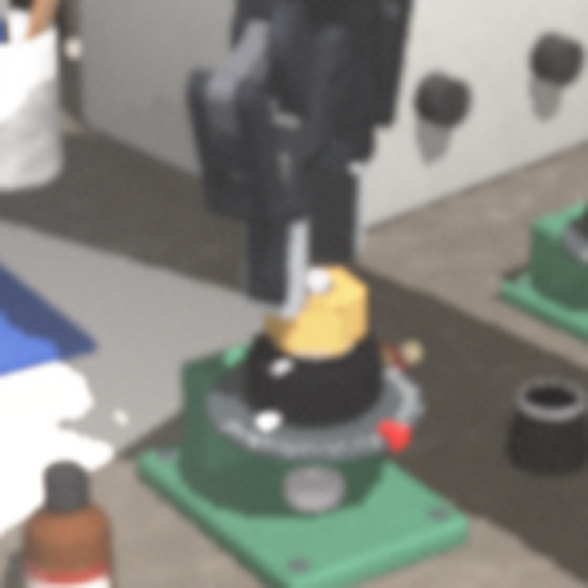

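The scene view shows the fingertips at row 305, which is about z 0.10 at the top of the ring. They stand roughly 40 mm behind the nominal TCP, so that grip closed on air. I'll open and lower by the missing amount, watching the force.

Call:
send_rows(
  steps=[
    [[0.001, 0, 0], 0],
    [[0, 0, 0], 0],
    [[0, 0, 0], 0],
    [[0, 0, 0], 0],
    [[0, 0, 0], 0],
    [[0, 0.01, 0], 0],
    [[0, 0.01, 0], 0],
  ],
  claw=0.08,
)

```text
time_s: 6.4
ee_pos: [0.5446, 0.052, 0.0409]
ee_rot: [-0.146, 0.126, -0.692, 0.696]
wrist_force: [0.0, 0.3, -0.2]
grip_width: 0.0801
```

Call:
send_rows(
  steps=[
    [[0, 0.01, 0], 0],
    [[0, 0.006, 0], 0],
    [[0, 0, 0], 0],
  ],
)

```text
time_s: 6.7
ee_pos: [0.544, 0.0519, 0.0212]
ee_rot: [-0.145, 0.127, -0.692, 0.696]
wrist_force: [-0.5, 0.1, 0.4]
grip_width: 0.0798
```

Run:
```python
from h import *
st=env.state();print(st["ee_pos"],shift(st,[.5433,.0527,.025]),st["wrist_force"],st["wrist_torque"])
```

```text
[0.5440419  0.05187726 0.02115057] [ 0.0003 -0.0039 -0.001 ] [-0.52326958  0.13613093  0.3649086 ] [ 0.00053575 -0.01840318 -0.04678236]
```

Call:
send_rows(
  steps=[
    [[0, -0.003, -0.001], 0],
    [[0, 0, 0], 0],
    [[0, 0, 0], 0],
    [[0, 0, 0], 0],
    [[0, 0, 0], 0],
    [[0, 0, 0], 0],
    [[0, 0, 0], 0],
    [[0, 0, 0], 0],
  ],
  claw=0.035,
  force=30,
)

```text
time_s: 7.5
ee_pos: [0.5442, 0.0514, 0.0251]
ee_rot: [-0.145, 0.126, -0.691, 0.696]
wrist_force: [0.6, -0.4, -7.1]
grip_width: 0.0476
```

Run:
```python
from h import *
st=env.state();print(st["ee_pos"],st["wrist_force"],st["wrist_torque"],st["grip_width"])
f=vision.grab_frame("wrist");save(f,"w4.png",(120,150,520,480),1.8)
```

```text
[0.54419073 0.05140379 0.02512899] [ 0.61462121 -0.37155166 -7.06075683] [-0.24632994 -0.21061098  0.0351117 ] 0.04763346678003711
```

View pics/w4.png

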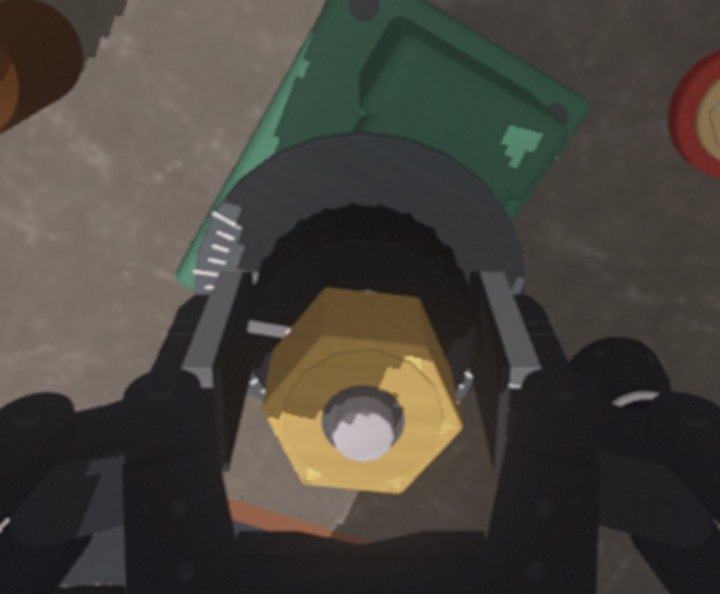

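Call:
send_rows(
  steps=[
    [[0, 0, 0], -0.1],
    [[0, 0, 0], -0.1],
    [[0, 0, 0], -0.1],
    [[0, 0, 0], -0.1],
    [[0, 0, 0], -0.1],
    [[0, 0, 0], -0.1],
  ],
)

```text
time_s: 8.15
ee_pos: [0.5428, 0.053, 0.0251]
ee_rot: [-0.349, 0.334, -0.615, 0.624]
wrist_force: [-1.4, 0.4, -5.3]
grip_width: 0.0472
```

```bash
cat >> h.py <<'E'
def rep():
    st=env.state();M=rot(st["ee_rot"]).as_matrix()
    print(round(st["time_s"],2),"pos",st["ee_pos"].round(4),"yaw",round(np.arctan2(M[1,2],M[0,2]),4),"y",M[:,1].round(3),"F",st["wrist_force"].round(1),"T",st["wrist_torque"].round(3),"w",round(st["grip_width"],4),"q",st["joint_positions"].round(2));return st
E
python3 -c "
from h import *
rep()"
```

```text
8.15 pos [0.5428 0.053  0.0251] yaw -0.5638 y [ 0.024 -0.001 -1.   ] F [-1.4  0.4 -5.3] T [ 0.256  0.424 -0.123] w 0.0472 q [-0.09  0.91 -0.12  1.78  0.24  0.44 -0.95]
```

Call:
send_rows(
  steps=[
    [[0, 0, 0], -0.1],
    [[0, 0, 0], -0.1],
    [[0, 0, 0], -0.1],
    [[0, 0, 0], -0.1],
    [[0, 0, 0], -0.1],
    [[0, 0, 0], -0.1],
    [[0, 0, 0], -0.1],
    [[0, 0, 0], -0.06],
  ],
)

```text
time_s: 8.95
ee_pos: [0.5403, 0.0533, 0.025]
ee_rot: [0.558, -0.55, 0.434, -0.445]
wrist_force: [-0.3, 0.4, -5.6]
grip_width: 0.0477
```

```bash
python3 -c "
from h import *
rep();M=rot([-0.145, 0.126, -0.691, 0.696]).as_matrix();print(np.arctan2(M[1,2],M[0,2]))"
```

```text
8.95 pos [0.5403 0.0533 0.025 ] yaw 0.2298 y [ 0.019 -0.002 -1.   ] F [-0.3  0.4 -5.6] T [ 0.158  0.127 -0.066] w 0.0477 q [ 0.01  0.92 -0.32  1.78  0.55  0.51 -0.44]
-1.1850380783762482
```

Call:
send_rows(
  steps=[
    [[0, 0, 0], 0],
    [[0, 0, 0], 0],
    [[0, 0, 0], 0],
    [[0, 0, 0], 0],
    [[0, -0.03, 0], 0],
    [[0, -0.04, 0], 0],
    [[0, -0.035, 0], 0],
  ],
  claw=0.08,
)

```text
time_s: 9.65
ee_pos: [0.5365, 0.0537, 0.1304]
ee_rot: [0.555, -0.55, 0.436, -0.445]
wrist_force: [0.4, 0.3, 0.4]
grip_width: 0.0799
```

Call:
send_rows(
  steps=[
    [[0.035, 0, 0], 0],
    [[0.035, 0, 0], 0],
    [[0.025, 0, 0], 0],
    [[0, 0, 0], 0],
    [[0, 0, 0], 0],
  ],
)

```text
time_s: 10.15
ee_pos: [0.5604, -0.0407, 0.1368]
ee_rot: [0.557, -0.548, 0.435, -0.448]
wrist_force: [0.3, 0.1, 0.9]
grip_width: 0.0797
```

Run:
```python
from h import *
st=rep();f=vision.grab_frame("wrist")
p=proj(f,[.5433,.0527,.06],st);x,y=np.clip((p-90).astype(int),0,[460,300]);print(p,x,y);save(f,"w5.png",(x,y,x+180,y+180),3.3)
np.savez("w5.npz",p=f["image"])
tabptr(f,st)
```

```text
10.15 pos [ 0.5604 -0.0407  0.1368] yaw 0.2226 y [ 0.022 -0.001 -1.   ] F [0.3 0.1 0.9] T [ 0.045 -0.019  0.022] w 0.0797 q [ 0.25  0.78 -0.46  1.63  0.45  0.82 -0.18]
[323.53474299  80.1078084 ] 233 0
knob_center 0.8 [297.2 360.6] [ 0.5677 -0.1423  0.065 ] 1133
knob_center 0.56 [286.2  81.5] [0.5221 0.0469 0.065 ] 2569
pointer 0.89 [295.4 359.6] [ 0.5672 -0.148   0.0565] 1134
pointer 0.7 [289.4  82.8] [0.5235 0.0468 0.0565] 2558
red_index 0.74 [254.2  69.3] [0.5013 0.0496 0.055 ] 196
red_index 0.7 [288.6  84.7] [0.5232 0.0456 0.055 ] 2862
lock_ring 0.94 [307.5  72.3] [0.5337 0.0534 0.09  ] 3130
lock_ring 0.55 [296.8 383.4] [ 0.5683 -0.1422  0.09  ] 1070
```

View pics/w5.png

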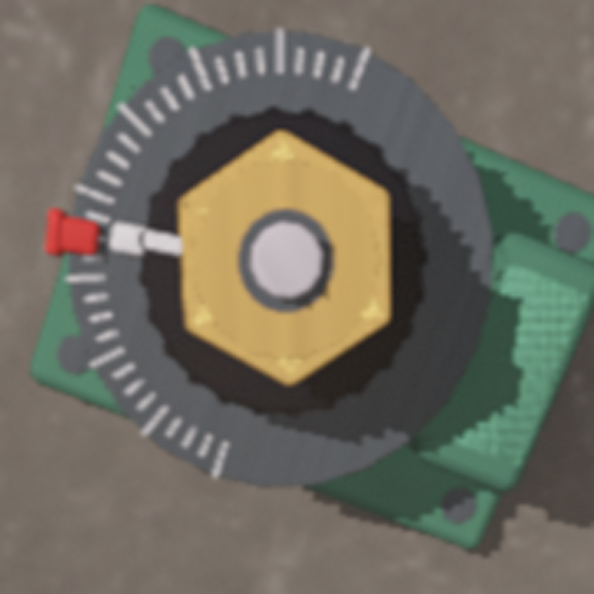

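Run:
```python
from h import *
st=rep();f=vision.grab_frame("wrist");im=f["image"].astype(int)
sub=np.zeros((480,640),bool);sub[:180,233:413]=1
r,g,b=im[...,0],im[...,1],im[...,2]
red=sub&(r>150)&(g<110)&(b<110)
c=lambda x,y,z:at_z(f,(233+x/3.3,y/3.3),z,st)
wh=sub&(np.minimum(np.minimum(r,g),b)>150)
yy,xx=np.mgrid[:480,:640]
box=(xx>233+105/3.3)&(xx<233+182/3.3)&(yy>215/3.3)&(yy<262/3.3)
wh&=box
def W(m,z): return np.array([at_z(f,(u,v),z,st)[:2] for v,u in zip(*np.nonzero(m))])
P=W(wh,.0585);T=W(red,.056);s=c(285,260,.104)[:2];d=c(283,258,.053)[:2]
hx=np.array([c(x,y,.099)[:2] for x,y in[(280,128),(390,190),(390,325),(289,386),(185,328),(180,193)]]);h=hx.mean(0)
print("stem",s,"dial",d,"hex",h,len(P),len(T),P.mean(0),T.mean(0))
for o in(s,d,h,(s+d)/2):
    f2=lambda Q:np.arctan2(*(-(Q.mean(0)-o))[::-1]);print("ptr",f2(P).round(4),"tab",f2(T).round(4))
e=np.linalg.svd(P-P.mean(0))[2][0];print("ptr line",np.arctan(e[1]/e[0]))
print("flat mod60",np.mod([np.arctan2(*(v-h)[::-1])+np.pi/6 for v in hx],np.pi/3).round(3))
```

```text
10.4 pos [ 0.5603 -0.04    0.1367] yaw 0.2247 y [ 0.022 -0.001 -1.   ] F [ 0.4 -0.  -0.5] T [ 0.012  0.049 -0.026] w 0.0801 q [ 0.25  0.78 -0.46  1.63  0.45  0.82 -0.17]
stem [0.54004457 0.05179865] dial [0.54008415 0.0540783 ] hex [0.54022244 0.05197563] 139 172 [0.51431287 0.05067509] [0.50098286 0.04885274]
ptr 0.0436 tab 0.0753
ptr 0.1313 tab 0.1329
ptr 0.0502 tab 0.0794
ptr 0.0877 tab 0.1042
ptr line 0.0944885248222455
flat mod60 [0.272 0.263 0.225 0.252 0.26  0.214]
```

The pointer (crop tip 111,238) now lines up with the red tab (inner end 97,238) to within about 0.01 rad about the dial centre (284,259). The ring's flats are at yaw ≈0.25, close to the tool's 0.22. Next is gripping the ring.

Run:
```python
from h import *
st=env.state();print(shift(st,[.541,.0525,.137]))
```

```text
[-0.0946 -0.0008  0.0017]
```

Call:
send_rows(
  steps=[
    [[-0.035, 0, 0], -0.01],
    [[-0.035, 0, 0], -0.01],
    [[-0.024, 0, 0.001], 0],
    [[0, 0, 0], 0],
    [[0, 0, 0], 0],
  ],
  claw=0.06,
)

```text
time_s: 10.95
ee_pos: [0.5385, 0.0562, 0.1359]
ee_rot: [0.562, -0.553, 0.428, -0.441]
wrist_force: [-0.5, 0.4, -0.4]
grip_width: 0.0599
```

Run:
```python
from h import *
st=rep();print(shift(st,[.541,.0525,.048]))
```

```text
10.95 pos [0.5385 0.0562 0.1359] yaw 0.2466 y [ 0.022 -0.001 -1.   ] F [-0.5  0.4 -0.4] T [0.01  0.022 0.032] w 0.0599 q [ 0.07  0.75 -0.44  1.71  0.44  0.77 -0.34]
[ 0.0036  0.088  -0.0003]
```

Call:
send_rows(
  steps=[
    [[0.003, 0.03, 0], 0],
    [[0, 0.03, 0], 0],
    [[0, 0.02, 0], 0],
    [[0, 0.005, 0], 0],
    [[0, 0, 0], 0],
  ],
)

```text
time_s: 11.45
ee_pos: [0.5428, 0.05, 0.0491]
ee_rot: [0.562, -0.552, 0.428, -0.443]
wrist_force: [-0.0, -0.5, 0.5]
grip_width: 0.0602
```

Run:
```python
from h import *
st=rep();print(shift(st,[.541,.0525,.048]))
f=vision.grab_frame("wrist");save(f,"w6.png",(120,150,520,480),1.8)
```

```text
11.45 pos [0.5428 0.05   0.0491] yaw 0.2436 y [ 0.025 -0.002 -1.   ] F [-0.  -0.5  0.5] T [-0.021  0.05   0.025] w 0.0602 q [ 0.03  0.88 -0.35  1.77  0.54  0.56 -0.42]
[-0.0028  0.001  -0.0012]
```

View pics/w6.png

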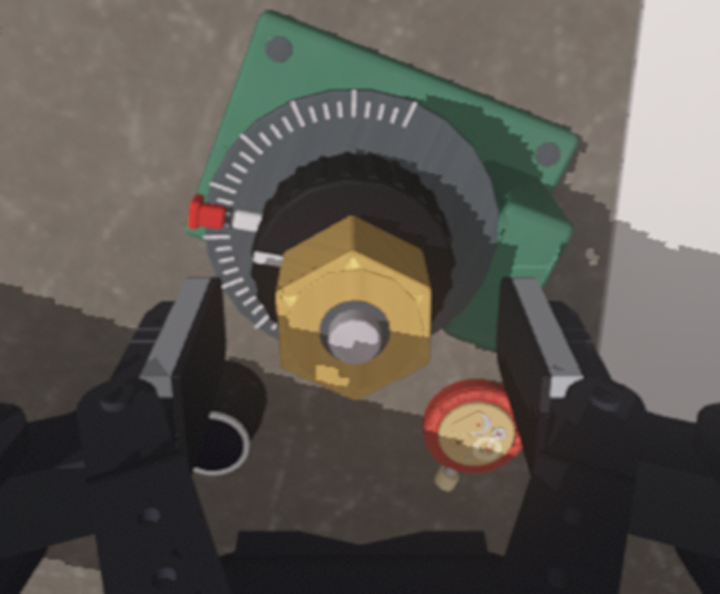

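Call:
send_rows(
  steps=[
    [[-0.002, 0.001, -0.0015], 0],
    [[0, 0, 0], 0],
    [[0, 0, 0], 0],
    [[0, 0, 0], 0],
  ],
)

```text
time_s: 11.9
ee_pos: [0.5422, 0.0515, 0.0511]
ee_rot: [0.563, -0.551, 0.427, -0.444]
wrist_force: [-0.3, 0.3, 0.9]
grip_width: 0.0602
```

Call:
send_rows(
  steps=[
    [[0, 0, 0], 0],
    [[0, 0, 0], 0],
    [[0, 0, 0], 0],
    [[0, 0, 0], 0],
    [[0, 0, 0], 0],
    [[0, 0, 0], 0],
  ],
  claw=0.02,
  force=80,
)

```text
time_s: 12.5
ee_pos: [0.5411, 0.0512, 0.0523]
ee_rot: [0.562, -0.552, 0.428, -0.444]
wrist_force: [0.3, -0.2, 0.5]
grip_width: 0.0292
```

```bash
python3 -c "
from h import *
rep()"
```

```text
12.5 pos [0.5411 0.0512 0.0523] yaw 0.2428 y [ 0.028 -0.003 -1.   ] F [ 0.3 -0.2  0.5] T [ 0.022  0.027 -0.005] w 0.0292 q [ 0.03  0.87 -0.35  1.78  0.54  0.56 -0.42]
```

Call:
send_rows(
  steps=[
    [[0, 0, 0], 0],
    [[0, 0, 0], 0],
  ],
)

```text
time_s: 12.7
ee_pos: [0.5411, 0.0512, 0.0523]
ee_rot: [0.562, -0.552, 0.428, -0.444]
wrist_force: [-1.1, -0.6, 2.7]
grip_width: 0.0292
```

```bash
python3 -c "
from h import *
rep()"
```

```text
12.7 pos [0.5411 0.0512 0.0523] yaw 0.2428 y [ 0.027 -0.003 -1.   ] F [-1.1 -0.6  2.7] T [-0.031  0.164 -0.038] w 0.0292 q [ 0.03  0.87 -0.35  1.78  0.54  0.56 -0.42]
```

Call:
send_rows(
  steps=[
    [[0, 0, 0], 0],
    [[0, 0, 0], 0],
    [[0, 0.004, 0], 0],
    [[0, 0.003, 0], 0],
    [[0, 0, 0], 0],
  ],
  claw=0.045,
)

```text
time_s: 13.2
ee_pos: [0.5414, 0.0511, 0.0445]
ee_rot: [0.562, -0.552, 0.428, -0.444]
wrist_force: [0.3, 0.2, -0.2]
grip_width: 0.0449
```

Call:
send_rows(
  steps=[
    [[0, 0, 0], 0],
    [[0, 0, 0], 0],
    [[0, 0, 0], 0],
    [[0, 0, 0], 0],
    [[0, 0, 0], 0],
  ],
  claw=0.02,
)

```text
time_s: 13.7
ee_pos: [0.5411, 0.0511, 0.0449]
ee_rot: [0.562, -0.552, 0.428, -0.444]
wrist_force: [-0.4, 0.4, -0.3]
grip_width: 0.0301
```

```bash
python3 -c "
from h import *
rep()"
```

```text
13.7 pos [0.5411 0.0511 0.0449] yaw 0.2428 y [ 0.027 -0.003 -1.   ] F [-0.4  0.4 -0.3] T [0.08  0.075 0.023] w 0.0301 q [ 0.02  0.89 -0.34  1.78  0.55  0.54 -0.43]
```

Call:
send_rows(
  steps=[
    [[0, 0, 0], 0.06],
    [[0, 0, 0], 0.06],
    [[0, 0, 0], 0.06],
    [[0, 0, 0], 0.06],
    [[0, 0, 0], 0.06],
  ],
)

```text
time_s: 14.2
ee_pos: [0.5414, 0.0511, 0.0448]
ee_rot: [-0.489, 0.476, -0.509, 0.524]
wrist_force: [0.7, -0.2, 0.5]
grip_width: 0.0304
```

```bash
python3 -c "
from h import *
rep()"
```

```text
14.2 pos [0.5414 0.0511 0.0448] yaw -0.0674 y [ 0.028 -0.003 -1.   ] F [ 0.7 -0.2  0.5] T [-0.08   0.194  0.028] w 0.0304 q [-0.02  0.88 -0.26  1.78  0.44  0.51 -0.64]
```

Call:
send_rows(
  steps=[
    [[0, 0, 0], 0.03],
    [[0, 0, 0], 0.03],
  ],
)

```text
time_s: 14.4
ee_pos: [0.5415, 0.0511, 0.0448]
ee_rot: [-0.473, 0.46, -0.524, 0.539]
wrist_force: [0.4, -0.8, 1.0]
grip_width: 0.0301
```

```bash
python3 -c "
from h import *
rep()"
```

```text
14.4 pos [0.5415 0.0511 0.0448] yaw -0.1306 y [ 0.028 -0.003 -1.   ] F [ 0.4 -0.8  1. ] T [-0.111  0.092  0.097] w 0.0301 q [-0.03  0.88 -0.25  1.78  0.41  0.51 -0.68]
```

Call:
send_rows(
  steps=[
    [[0, 0, 0], 0.03],
    [[0, 0, 0], 0.03],
  ],
)

```text
time_s: 14.6
ee_pos: [0.5415, 0.0511, 0.0449]
ee_rot: [-0.456, 0.442, -0.539, 0.553]
wrist_force: [1.8, -1.0, -0.2]
grip_width: 0.0302
```

```bash
python3 -c "
from h import *
rep()"
```

```text
14.6 pos [0.5415 0.0511 0.0449] yaw -0.1936 y [ 0.028 -0.003 -1.   ] F [ 1.8 -1.  -0.2] T [-0.222  0.025  0.531] w 0.0302 q [-0.04  0.88 -0.23  1.78  0.39  0.5  -0.72]
```

Call:
send_rows(
  steps=[
    [[0, 0, 0], 0.03],
  ],
)

```text
time_s: 14.7
ee_pos: [0.5415, 0.051, 0.0449]
ee_rot: [-0.448, 0.434, -0.546, 0.56]
wrist_force: [0.3, -0.4, -0.1]
grip_width: 0.0301
```

```bash
python3 -c "
from h import *
rep()"
```

```text
14.7 pos [0.5415 0.051  0.0449] yaw -0.2254 y [ 0.028 -0.003 -1.   ] F [ 0.3 -0.4 -0.1] T [-0.173  0.075  0.612] w 0.0301 q [-0.04  0.88 -0.22  1.78  0.38  0.5  -0.74]
```

Call:
send_rows(
  steps=[
    [[0, 0, 0], 0.03],
  ],
)

```text
time_s: 14.8
ee_pos: [0.5416, 0.0511, 0.0449]
ee_rot: [-0.439, 0.424, -0.553, 0.567]
wrist_force: [-0.0, 0.3, 0.7]
grip_width: 0.03
```

```bash
python3 -c "
from h import *
rep()"
```

```text
14.8 pos [0.5416 0.0511 0.0449] yaw -0.2574 y [ 0.028 -0.003 -1.   ] F [-0.   0.3  0.7] T [-0.24   0.066  0.613] w 0.03 q [-0.04  0.88 -0.21  1.78  0.37  0.5  -0.76]
```

Call:
send_rows(
  steps=[
    [[0, 0, 0], 0.03],
  ],
)

```text
time_s: 14.9
ee_pos: [0.5416, 0.051, 0.0448]
ee_rot: [-0.43, 0.415, -0.56, 0.574]
wrist_force: [1.1, -0.5, 0.1]
grip_width: 0.0303
```

```bash
python3 -c "
from h import *
rep()"
```

```text
14.9 pos [0.5416 0.051  0.0448] yaw -0.2898 y [ 0.028 -0.003 -1.   ] F [ 1.1 -0.5  0.1] T [-0.261  0.007  0.611] w 0.0303 q [-0.05  0.88 -0.21  1.78  0.35  0.49 -0.78]
```

Call:
send_rows(
  steps=[
    [[0, 0, 0], 0.03],
  ],
)

```text
time_s: 15.0
ee_pos: [0.5416, 0.0511, 0.0449]
ee_rot: [-0.421, 0.406, -0.567, 0.58]
wrist_force: [0.8, -0.7, -0.2]
grip_width: 0.0301
```

```bash
python3 -c "
from h import *
rep()"
```

```text
15.0 pos [0.5416 0.0511 0.0449] yaw -0.3221 y [ 0.028 -0.003 -1.   ] F [ 0.8 -0.7 -0.2] T [-0.309  0.003  0.672] w 0.0301 q [-0.05  0.87 -0.2   1.78  0.34  0.49 -0.8 ]
```

Call:
send_rows(
  steps=[
    [[0, 0, 0], 0.02],
  ],
)

```text
time_s: 15.1
ee_pos: [0.5416, 0.051, 0.0449]
ee_rot: [-0.414, 0.399, -0.572, 0.585]
wrist_force: [0.0, -1.0, -0.5]
grip_width: 0.0301
```

```bash
python3 -c "
from h import *
rep();vision.grab_frame('wrist');rep();vision.grab_frame('wrist');rep()"
```

```text
15.1 pos [0.5416 0.051  0.0449] yaw -0.3444 y [ 0.028 -0.003 -1.   ] F [ 0.  -1.  -0.5] T [-0.269  0.016  0.628] w 0.0301 q [-0.06  0.87 -0.19  1.78  0.33  0.49 -0.82]
15.15 pos [0.5416 0.051  0.0449] yaw -0.3453 y [ 0.028 -0.003 -1.   ] F [ 0.9 -0.8  0.4] T [-0.36  -0.02   0.643] w 0.0301 q [-0.06  0.87 -0.19  1.78  0.33  0.49 -0.82]
15.2 pos [0.5416 0.051  0.0449] yaw -0.3432 y [ 0.028 -0.003 -1.   ] F [ 2.1 -0.4 -0.1] T [-0.323  0.039  0.549] w 0.0303 q [-0.06  0.87 -0.19  1.78  0.33  0.49 -0.82]
```

Call:
send_rows(
  steps=[
    [[0, 0, 0], 0.03],
  ],
)

```text
time_s: 15.3
ee_pos: [0.5417, 0.051, 0.0449]
ee_rot: [-0.406, 0.391, -0.578, 0.591]
wrist_force: [1.2, -0.7, -0.4]
grip_width: 0.0303
```

```bash
python3 -c "
from h import *
rep()"
```

```text
15.3 pos [0.5417 0.051  0.0449] yaw -0.3738 y [ 0.028 -0.003 -1.   ] F [ 1.2 -0.7 -0.4] T [-0.311 -0.015  0.671] w 0.0303 q [-0.06  0.87 -0.18  1.78  0.32  0.49 -0.84]
```

Torque reads about 0.67 Nm, roughly 0.2 rad past seating. I'll release and check.

Call:
send_rows(
  steps=[
    [[0, 0, 0], 0],
    [[0, 0, 0], 0],
    [[0, 0, 0], 0],
    [[0, 0, 0], 0],
    [[0, -0.025, 0], 0],
    [[0, -0.035, 0], 0],
    [[0, -0.03, 0], 0],
  ],
  claw=0.07,
)

```text
time_s: 16.0
ee_pos: [0.5371, 0.0514, 0.1342]
ee_rot: [-0.403, 0.392, -0.58, 0.59]
wrist_force: [-0.7, -0.3, 0.4]
grip_width: 0.0702
```

Call:
send_rows(
  steps=[
    [[0.035, 0, 0], 0],
    [[0.035, 0, 0], 0],
    [[0.025, 0, 0], 0],
    [[0, 0, 0], 0],
    [[0, 0, 0], 0],
  ],
)

```text
time_s: 16.5
ee_pos: [0.5028, -0.039, 0.1379]
ee_rot: [-0.406, 0.39, -0.578, 0.591]
wrist_force: [0.4, 0.1, 1.2]
grip_width: 0.07
```

Run:
```python
from h import *
st=rep();f=vision.grab_frame("wrist")
p=proj(f,[.5415,.0527,.06],st);x,y=np.clip((p-90).astype(int),0,[460,300]);print(p,x,y);save(f,"w7.png",(x,y,x+180,y+180),3.3)
```

```text
16.5 pos [ 0.5028 -0.039   0.1379] yaw -0.3756 y [ 0.028 -0.002 -1.   ] F [0.4 0.1 1.2] T [0.013 0.028 0.029] w 0.07 q [ 0.17  0.68 -0.27  1.84  0.29  0.63 -0.66]
[321.14811479  74.06127113] 231 0
```

View pics/w7.png

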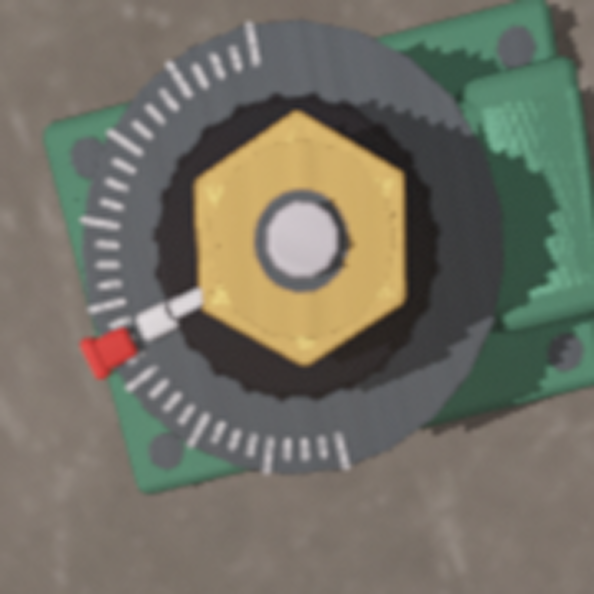

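Run:
```python
from h import *
for n,x0,box,cc in(("w5",233,(105,182,215,262),(283,258)),("w7",231,(132,200,285,345),(296,245))):
    im=cv2.imread(f"pics/{n}.png").astype(int);b,g,r=im[...,0],im[...,1],im[...,2]
    red=(r>150)&(g<110)&(b<110);wh=im.min(2)>150
    m=np.zeros_like(wh);m[box[2]:box[3],box[0]:box[1]]=1;wh=wh&m
    k,l,s,_=cv2.connectedComponentsWithStats(wh.astype(np.uint8))
    keep=[i for i in range(1,k) if s[i,4]>150];wh=np.isin(l,keep)
    def ax(q):
        P=np.argwhere(q)[:,::-1].astype(float);c=P.mean(0);e=np.linalg.svd(P-c,full_matrices=False)[2][0];return c,np.arctan(e[1]/e[0]),len(P)
    cp,ap,np_=ax(wh);ct,at,nt=ax(red)
    print(n,s[keep].tolist(),"ptr",cp,ap,np_,"tab",ct,at,nt)
    for d in((0,0),(4,0),(0,4),(-4,0),(0,-4)):
        o=np.array(cc)+d;f=lambda c:np.arctan((c-o)[1]/(c-o)[0]);print(d,f(cp).round(4),f(ct).round(4),"ptr-tab",(f(cp)-f(ct)).round(4))
```

```text
w5 [[110, 222, 72, 32, 1537]] ptr [141.63630449 239.38581653] 0.13673850969179174 1537 tab [ 68.26351706 233.01469816] 0.2671539044504138 1905
(0, 0) 0.1309 0.1158 ptr-tab 0.0151
(4, 0) 0.1274 0.1137 ptr-tab 0.0136
(0, 4) 0.1586 0.1342 ptr-tab 0.0245
(-4, 0) 0.1347 0.118 ptr-tab 0.0167
(0, -4) 0.103 0.0974 ptr-tab 0.0056
w7 [[136, 289, 64, 51, 1462]] ptr [165.80711354 314.70109439] -0.5395998810109749 1462 tab [106.59261396 351.35776111] -0.4735466671551298 1733
(0, 0) -0.4915 -0.5117 ptr-tab 0.0201
(4, 0) -0.4791 -0.5028 ptr-tab 0.0237
(0, 4) -0.4674 -0.4955 ptr-tab 0.0281
(-4, 0) -0.5046 -0.5208 ptr-tab 0.0162
(0, -4) -0.5151 -0.5276 ptr-tab 0.0124
```

Run:
```python
from h import *
f=vision.grab_frame("scene")
for k in("bottle","loupe","movement"):
    for d in models.recognise(f,k)[:1]:print(k,round(d["score"],2),np.round(d["centre"]))
print(ticket.close_job())
```

```text
bottle 0.58 [275. 319.]
loupe 0.7 [396. 291.]
movement 0.62 [354. 270.]
the job is handed in; nothing more can be done
None
```

I turned the knob on the larger gauge about 1.4 rad anticlockwise until its pointer met the red tab. I then turned the ring clockwise to seating and about 0.2 rad past it, released it and handed the job in at about 16.5 s.

- **Pointer:** the setting did not measurably change when the ring was tightened. Measured about the dial centre by colour, the pointer stands 0.015–0.02 rad clockwise of the tab, both before and after tightening. Other estimates before tightening ranged from 0.002 (my calibrated dial-plane estimate) to about 0.03 rad, so the check is only good to a degree or two. I left it alone because the ring was already set.
- **Ring torque:** it seated about 0.37–0.44 rad into the turn. The last reading was 0.67 Nm, with noise of about ±0.04. Readings with the hand held still dipped to 0.55, and none passed 0.68.
- **Tab and bystanders:** I saw no contact or movement of the red tab. The bottle, loupe and watch movement are within 1–4 pixels of where they started in the scene picture.
- **Fingertips:** they stood about 40 mm behind the stated TCP, so the first grip closed on air without contact. I lowered the hand to match and gripped again.

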